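# Nest the mixing beaker loosely in its tapered holder

## Task

Lift the blue tapered mixing beaker out of the divided carton and nest it upright, mouth up, in the cork-lined aluminium holder, then let go. Let it settle loosely on the cork under its own weight: do not drop it from a height or push it down, because that drives the cork liner down the sleeve and wedges the beaker. Leave the little bottle and the two paint jars standing in their cells of the carton.

Things in the scene. Friction and masses are not known exactly. Their poses are not given: they have to be found in the camera images.
- beaker_mid (a point): centre (half-way up, on the axis) of the blue open plastic beaker, 130 mm tall, about 0.12 kg, z up to its mouth. The foot, 65 mm below, is 34 mm across; the outside widens evenly to 56 mm at 10 mm above this point, then is a straight band 56 mm across up to the rim, good to grasp from above. Wall 3 mm. It stands in a cell of the carton, its top 46 mm above the carton's walls
- beaker_foot (a point): centre of the underside of the same beaker
- carton: brown cardboard carton fixed to the table, 172 x 172 mm, 88 mm tall, with crossed dividers nearly as high as its walls (86 mm): four cells 80 mm square, centres 42 mm either way along x and y from its middle; walls and floor 4 mm. Origin: centre of its underside, x and y along its sides, z up. All that stands in it beside the beaker is lower than its walls
- holder: fixed round holder: dark base plate 100 mm across and a bright upright sleeve, 72 mm across outside, 64 mm inside, open at the top, 85 mm tall. Origin: centre of its underside
- holder_mouth (a point): centre of the open top of the holder's sleeve, 85 mm above the table, z up. A loosely nested beaker rests with its foot about 63 mm below this point, its straight band beginning 12 mm above it and its rim 67 mm above it
- liner (a joint): how far the cork liner has been driven down the sleeve, in m: 0 at the start, at most 0.012. The liner is a cork ring 28 mm tall with the beaker's taper, narrowing downward, about 52 mm across inside at its top, which lies 2 mm below the sleeve's mouth. Friction holds it; it slips down for good when pressed with more than about 15 N
- drier_bottle: small amber bottle with a black cap, 31 mm across, 74 mm tall, standing in the carton. Origin: centre of its underside, z up
- jar_teal: paint jar with a black lid and teal band, 58 mm across, 66 mm tall, standing in the carton. Origin: centre of its underside, z up
- jar_violet: paint jar with a white lid and violet band, 50 mm across, 58 mm tall, standing in the carton. Origin: centre of its underside, z up
Things that resemble listed ones, but are neither listed nor needed, are in the scene too. Leave any pink look-alike of the jar_violet alone.

How it is judged:
By the outcome, as a careful person would: the job done as asked, in the order asked, and still so for the second after the job is handed in, with the robot touching nothing.
It also fails if it takes over 43 s, if anything falls off the work surface, if the arm or the gripper's body presses on something with over 40 N, if the wrist force passes 120 N, or if a joint passes its speed limit or range.

## Robot

A 6-joint arm with a two-finger parallel gripper is mounted at the origin on a cart in front of the work surface, level with it; the furniture and walls round the work are solid. World frame = base frame: x ahead of the robot, y to its left, z up, the work surface at z = 0. Lengths are in m, angles in degrees, forces in N, time in s.
With the tool pointing down it reaches from about 0.275 to 0.975 m from the base axis. Payload 8.4 kg.
Tool frame: the origin (TCP) lies midway between the tips of the shut fingers; the grasp point (between the pads) lies 19 mm behind it (grip_point_offset is the distance from the TCP to the grasp point, in m); z points along the fingers, y is the line along which they close (so a half turn about z gives the same grasp; the last joint's range is limited). The gripper opens to 92 mm and grips with 3 to 60 N. Pads are 20 mm wide; open, the fingers measure 128 mm over their backs; the gripper's body (75 mm by 189 mm) begins 69 mm behind the grasp point.
Start: joints at [64.091, 20.225, 93.587, -0, 66.188, -0.138], TCP at [0.272, 0.563, 0.215] pointing down, gripper open.
Joint ranges: [-150.9, 150.9], [-52.94, 120.26], [3.33, 152.33], [-74.26, 254.26], [0, 154.13], [-172.89, 172.89]. Speed limits (degrees/s): [127.2, 127.2, 159.86, 180, 180, 180].

## Interface

Orientations are given as [roll, pitch, yaw] about the fixed x, y, z axes, in that order (R = Rz(yaw) Ry(pitch) Rx(roll)).
In Python, from rig import get_obs, read_camera, job_done, grip_point_offset gives the robot as it stands.
- The arm moves only by the tool servo_tool, never from a script. Its argument "moves" is a list of rows, each a list of 5 numbers: the opening, from -1 (shut) to 1 (fully open), so that 0 is half open, then the shift along the tool's x, y, z in mm, then the turn about the tool's z in degrees. A call has exactly 5 rows; each row is the pose to reach, as a shift and turn from the pose commanded when the call began, along the tool's axes at that moment; what a row does not reach only later rows make up. A row lasts 1/10 s, in which the tool goes at most 50 mm and 8.59 degrees, less where a joint would pass 70% of its speed; a pose out of reach is approached as far as the arm can. A call with a gripper value outside its range is refused whole. The fingers move at their own pace and stop on an object; the grip force is fixed at half the most. Time passes only in rows, so rows that repeat a pose let the fingers close, or fill a call up. It gives the time, the measured TCP pose, the force, the opening and the grip force at its end, in the units of the state.
- get_obs(): the state, without advancing time (a new reading comes with each control period).
- read_camera(name): name is "scene" or "top" or "wrist"; returns a dict with "frame" (384x512x3 uint8, red, green, blue), "z_map" (384x512 float32, m along the optical axis (not along the pixel's ray), 0 where there is no reading), "fov_y" (degrees; the focal length in pixels is half the picture's height over the tangent of half this angle, whatever the lens; pixels are square), "cx", "cy" (the principal point, pixels), "camera_from_world" (4x4, takes a point from world to camera coordinates). Camera axes: x right, y up, looking along -z (the intrinsics and any distortion apply to the point x, -y, -z); pixel columns grow to the right and rows downward; lengths in m; the calibration is good to about 2 mm. A picture is of the moment at which its call begins.
- job_done(): hands the job in; it is judged then, once.
The state is a dict: "time_s": time; "joints": joint angles; "dq": joint speeds; "tau": joint torques, N m; "tool_pos": TCP position; "ee_rot": TCP orientation; "force": force on the tool from outside, world axes, zero at the start; "torque": the same for the moment, N m; "width": opening from 0.0 (shut) to 1.0 (fully open); "grasp_force": force on a finger pad.
Only numpy, scipy, OpenCV 4.12 (cv2) and the standard library are available. Lean on these libraries where they do the work, as an engineer would, in place of code of your own. Each camera call takes 0.05 s, during which the arm holds its last target. There are 200 camera calls.

## Working session

There is one attempt and no reset: what is moved stays moved. The work goes in short steps, Python scripts to look and compute and a tool call to move; the robot and the scene stay as the last step left them, time stands still between calls to the robot, and variables do not carry over. Pictures are saved under pics/ and viewed, at most 10 in all, crops included, and the job is handed in when it is done.

Besides the shell and the picture viewer there is one more tool, called after "Emit:" as name(argument=value, ...) on one line, values as JSON. servo_tool: Moves the arm, as the interface text tells. Its arguments: {"type":"object","properties":{"moves":{"type":"array","items":{"type":"array","items":{"type":"number"}}}},"required":["moves"]}

```bash
mkdir -p pics
cat > h.py <<'E'
import numpy as np, cv2
from rig import get_obs, read_camera, job_done, grip_point_offset
def cloud(c):
    h,w=c["z_map"].shape; f=h/2/np.tan(np.radians(c["fov_y"]/2))
    v,u=np.mgrid[0:h,0:w]; z=c["z_map"]
    P=np.stack([(u-c["cx"])/f*z,-(v-c["cy"])/f*z,-z,np.ones_like(z)],-1)
    W=P@np.linalg.inv(c["camera_from_world"]).T
    W=W[...,:3]; W[z==0]=np.nan
    return W
E
python3 - <<'E'
from h import *
o=get_obs();print({k:np.round(v,3) for k,v in o.items()},grip_point_offset)
ims=[]
for n in("top","scene"):
    c=read_camera(n);np.savez(n,**c);print(n,c.keys(),c["fov_y"],c["cx"],c["cy"],np.round(np.linalg.inv(c["camera_from_world"]),3).tolist(),(c["z_map"]==0).mean())
    cv2.imwrite(f"pics/{n}0.png",cv2.resize(c["frame"][...,::-1],(768,576)))
E
```

```text
{'time_s': np.float64(0.0), 'joints': array([64.092, 20.261, 93.63 , -0.   , 66.187, -0.138]), 'dq': array([-0.009, -0.002, -0.037,  0.059, -0.059,  0.036]), 'tau': array([-1.0000e-03, -5.9385e+01, -3.3421e+01,  7.0000e-02,  2.4000e-02,
       -0.0000e+00]), 'tool_pos': array([0.272, 0.562, 0.214]), 'ee_rot': array([-179.922,    0.   ,  154.23 ]), 'force': array([ 0.332,  0.229, -0.512]), 'torque': array([0.029, 0.031, 0.033]), 'grasp_force': np.float64(0.0), 'width': np.float64(1.0)} 0.0187
top dict_keys(['frame', 'z_map', 'fov_y', 'cx', 'cy', 'camera_from_world']) 49.2976109277846 259.2082851534901 189.30950756984376 [[-0.006, 0.986, -0.167, 0.368], [-0.999, 0.001, 0.042, -0.169], [0.041, 0.167, 0.985, 0.915], [0.0, 0.0, 0.0, 1.0]] 0.0039011637369791665
scene dict_keys(['frame', 'z_map', 'fov_y', 'cx', 'cy', 'camera_from_world']) 47.366116859776696 255.2822518411517 191.8594412088718 [[-0.901, 0.311, -0.301, 0.259], [-0.432, -0.614, 0.66, 0.36], [0.021, 0.725, 0.688, 0.676], [0.0, 0.0, 0.0, 1.0]] 0.00396728515625
```

View pics/top0.png

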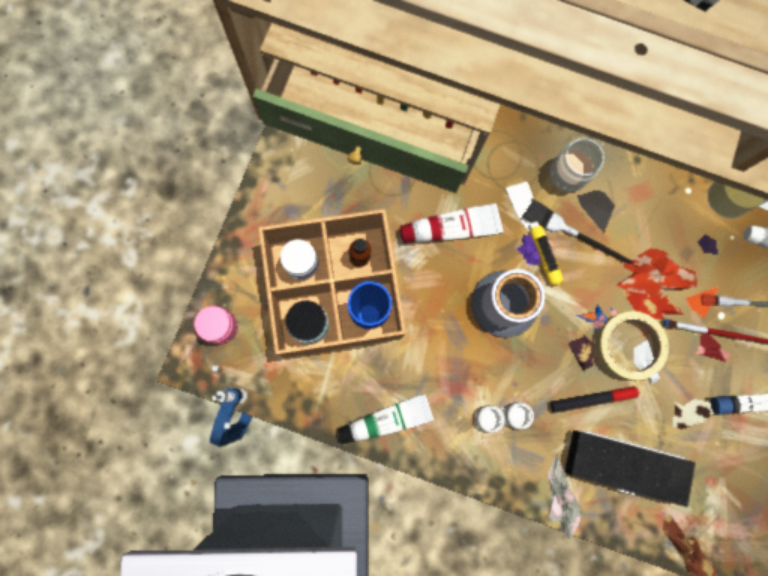

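View pics/scene0.png

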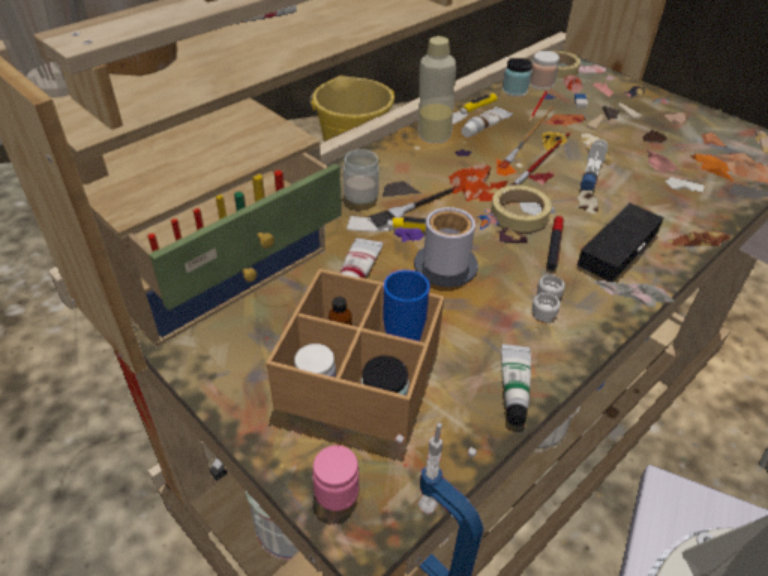

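The top view shows the blue beaker at (370,304), in the carton's right-near cell. The bottle is at (360,251), the white-lid jar at (298,259) and the black-lid jar at (306,321). The holder, with its cork ring, is at (518,297). The pink look-alike at (215,325) stays alone. Only one blue beaker and one sleeve match.

Run:
```python
from h import *
from scipy.optimize import least_squares
def circ(P):
    f=lambda p:np.hypot(P[:,0]-p[0],P[:,1]-p[1])-p[2]
    r=least_squares(f,[*P[:,:2].mean(0),.03],loss='soft_l1',f_scale=.001);return np.round(r.x,4),np.round(np.std(f(r.x)),4)
for n in("top","scene"):
    c=dict(np.load(n+".npz"));W=cloud(c);hs=cv2.cvtColor(c["frame"],cv2.COLOR_RGB2HSV)
    m=(hs[...,0]>100)&(hs[...,0]<128)&(hs[...,1]>130)
    k,l,s,ce=cv2.connectedComponentsWithStats(m.astype(np.uint8))
    tgt=(370/1.5,304/1.5) if n=="top" else (405/1.5,300/1.5)
    i=1+np.argmin([np.hypot(*(q-tgt)) for q in ce[1:]])
    B=W[l==i];B=B[~np.isnan(B[:,0])]
    z=B[:,2];print(n,s[i],"z pct",np.percentile(z,[1,50,90,95,99]))
    R=B[abs(z-.134)<.005];print(" rim",len(R),circ(R))
    S=B[(z>.095)&(z<.13)];print(" band",len(S),circ(S))
    # holder: region near
    hc=W[int(297/1.5),int(518/1.5)] if n=="top" else W[int(240/1.5),int(450/1.5)]
    print(" hc",hc)
    d=np.hypot(W[...,0]-hc[0],W[...,1]-hc[1])<.06
    H=W[d&(abs(W[...,2]-.085)<.004)];print(" sleeve rim",len(H),circ(H))
    H=W[d&(W[...,2]>.03)&(W[...,2]<.075)];print(" sleeve",len(H),circ(H))
    # carton walls at z~.087
    q=R[:,:2].mean(0)
    M=(np.hypot(W[...,0]-q[0],W[...,1]-q[1])<.25)&(abs(W[...,2]-.087)<.004)&(hs[...,0]>5)&(hs[...,0]<22)
    k,l,s,ce=cv2.connectedComponentsWithStats(cv2.dilate(M.astype(np.uint8),np.ones((3,3))))
    j=1+np.argmax(s[1:,4]);C=W[(l==j)&M];print(" carton",len(C),cv2.minAreaRect((C[:,:2]*1000).astype(np.float32)))
    # tall things
    print(" tallest near",[ (round(r,2),np.nanmax(W[...,2][np.hypot(W[...,0]-q[0],W[...,1]-q[1])<r])) for r in(.1,.15,.2,.25,.3)])
```

```text
top [232 188  29  31 703] z pct [0.0063323  0.06577107 0.13337732 0.13420852 0.13557974]
 rim 140 (array([ 0.4757, -0.178 ,  0.0261]), np.float64(0.0009))
 band 118 (array([ 0.4743, -0.1778,  0.0261]), np.float64(0.0004))
 hc [ 0.50162867 -0.3969391   0.01050383]
 sleeve rim 384 (array([ 0.4929, -0.379 ,  0.0319]), np.float64(0.0031))
 sleeve 305 (array([ 0.4896, -0.3734,  0.0296]), np.float64(0.0025))
 carton 1081 ((513.78662109375, -127.48953247070312), (172.76060485839844, 172.341064453125), 8.920841217041016)
 tallest near [(0.1, np.float64(0.1367035399752583)), (0.15, np.float64(0.1367035399752583)), (0.2, np.float64(0.1919052420913614)), (0.25, np.float64(0.41289343188700867)), (0.3, np.float64(0.4134752759476359))]
scene [ 256  180   30   47 1176] z pct [0.0639941  0.11099916 0.13264007 0.13424569 0.13566798]
 rim 202 (array([ 0.4728, -0.1778,  0.0262]), np.float64(0.0011))
 band 703 (array([ 0.4726, -0.1776,  0.0263]), np.float64(0.0009))
 hc [ 0.4766461  -0.34672549  0.07931811]
 sleeve rim 221 (array([ 0.489 , -0.3762,  0.031 ]), np.float64(0.0032))
 sleeve 617 (array([ 0.4879, -0.3739,  0.0299]), np.float64(0.002))
 carton 1353 ((511.03961181640625, -128.70407104492188), (172.85076904296875, 176.29818725585938), 8.839076042175293)
 tallest near [(0.1, np.float64(0.13709211519155617)), (0.15, np.float64(0.13709211519155617)), (0.2, np.float64(0.19211901789058466)), (0.25, np.float64(0.412539164179697)), (0.3, np.float64(0.41553822186891926))]
```

The beaker is at about (0.474, -0.178), and its rim is at z 0.134 as it should be. The carton centre is (0.512, -0.128) with yaw about 9°. The holder is at about (0.490, -0.376), which I'll refine from close by. I'll move now.

Emit:
servo_tool(moves=[[1,-33,-38,-12,8.5],[1,-66,-75,-24,17],[1,-98,-113,-36,25.5],[1,-131,-150,-45,34],[1,-164,-188,-45,42.5]])

```text
time_s: 0.6
tool_pos: [0.337, 0.3252, 0.2605]
ee_rot: [179.9, -0.0, 111.4]
force: [1.1, -0.4, -0.3]
width: 0.998
grasp_force: 0.0
```

```bash
cat >> h.py <<'E'
from scipy.spatial.transform import Rotation as Ro
def go(x,y,z,yaw=None):
    o=get_obs();R=Ro.from_euler('xyz',o["ee_rot"],degrees=True)
    d=R.inv().apply(np.array([x,y,z])-o["tool_pos"])*1000
    t=0 if yaw is None else (o["ee_rot"][2]-yaw+180)%360-180
    print("t",round(o["time_s"],2),"pos",o["tool_pos"].round(4),"rot",o["ee_rot"].round(2),"w",o["width"].round(3),"F",o["force"].round(1),"-> move",d.round(1),"turn",round(t,1))
E
python3 -c "
from h import *
go(.474,-.178,.26,69.4)"
```

```text
Traceback (most recent call last):
  File "h.py", line 15, in go
    print("t",round(o["time_s"],2),"pos",o["tool_pos"].round(4),"rot",o["ee_rot"].round(2),"w",o["width"].round(3),"F",o["force"].round(1),"-> move",d.round(1),"turn",round(t,1))
                                                                                               ^^^^^^^^^^^^^^^^
AttributeError: 'float' object has no attribute 'round'
```

Emit:
servo_tool(moves=[[1,-49,-5,0,8.4],[1,-98,-10,0,16.8],[1,-147,-16,0,25.2],[1,-197,-21,0,33.6],[1,-246,-27,0,42]])

```text
time_s: 1.1
tool_pos: [0.4025, 0.0861, 0.2596]
ee_rot: [180.0, -0.0, 69.4]
force: [1.4, -0.4, 0.7]
width: 0.994
grasp_force: 0.0
```

```bash
sed -i 's/o\["width"\].round(3)/round(float(o["width"]),3)/' h.py
python3 -c "
from h import *
go(.474,-.178,.26,69.4)"
```

```text
t 1.1 pos [0.4025 0.0861 0.2596] rot [ 1.7998e+02 -1.0000e-02  6.9400e+01] w 0.994 F [ 1.4 -0.4  0.7] -> move [-222.1  159.9   -0.4] turn -0.0
```

Emit:
servo_tool(moves=[[1,-40,29,0,0],[1,-80,58,0,0],[1,-120,86,0,0],[1,-160,115,0,0],[1,-200,144,0,0]])

```text
time_s: 1.6
tool_pos: [0.4682, -0.1516, 0.2594]
ee_rot: [-180.0, -0.0, 69.7]
force: [0.5, 0.2, -0.5]
width: 0.997
grasp_force: 0.0
```

Emit:
servo_tool(moves=[[1,-22,16,0,0],[1,-22,16,0,0],[1,-22,16,0,0],[1,-22,16,0,0],[1,-22,16,0,0]])

```text
time_s: 2.1
tool_pos: [0.4754, -0.1744, 0.2595]
ee_rot: [-180.0, -0.0, 69.8]
force: [0.5, 0.8, 0.3]
width: 1.001
grasp_force: 0.0
```

Run:
```python
from h import *
go(.474,-.178,.26)
c=read_camera("wrist");np.savez("wrist1",**c)
print(np.linalg.inv(c["camera_from_world"]).round(3).tolist(),c["fov_y"])
cv2.imwrite("pics/w1.png",c["frame"][...,::-1])
```

```text
t 2.1 pos [ 0.4754 -0.1744  0.2595] rot [-1.7999e+02 -1.0000e-02  6.9810e+01] w 1.001 F [0.5 0.8 0.3] -> move [-3.9 -0.1 -0.5] turn 0
[[0.939, 0.331, 0.093, 0.501], [-0.344, 0.905, 0.249, -0.104], [-0.001, -0.266, 0.964, 0.431], [0.0, 0.0, 0.0, 1.0]] 65.42330723063455
```

View pics/w1.png

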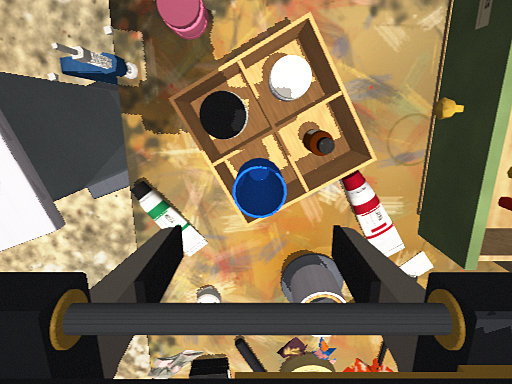

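The wrist view shows the beaker's rim at (260,188), the holder behind the crossbar at (320,285), and both fingers open. I'll refine the rim position here.

Run:
```python
from h import *
c=dict(np.load("wrist1.npz"));W=cloud(c);hs=cv2.cvtColor(c["frame"],cv2.COLOR_RGB2HSV)
m=(hs[...,0]>100)&(hs[...,0]<128)&(hs[...,1]>130)&(W[...,2]>.05)
P=W[m&(np.hypot(W[...,0]-.474,W[...,1]+.178)<.05)]
print("zmax",np.percentile(P[:,2],[90,98]))
R=P[P[:,2]>.127]
ce,r=cv2.minEnclosingCircle((R[:,:2]*1000).astype(np.float32));print("rim",len(R),ce,r)
# ray-cast contour on plane z=.134
k,l,s,cc=cv2.connectedComponentsWithStats(((hs[...,0]>100)&(hs[...,0]<128)&(hs[...,1]>130)).astype(np.uint8))
i=l[200,260]; print(s[i])
def ray(px,z):
    f=192/np.tan(np.radians(c["fov_y"]/2));T=np.linalg.inv(c["camera_from_world"])
    d=np.c_[(px[:,0]-c["cx"])/f,-(px[:,1]-c["cy"])/f,-np.ones(len(px))]@T[:3,:3].T
    return T[:3,3]+d*((z-T[2,3])/d[:,2:])
ct=max(cv2.findContours((l==i).astype(np.uint8),0,1)[0],key=len)[:,0].astype(float)
Q=ray(ct,.134);ce,r=cv2.minEnclosingCircle((Q[ct[:,1]>188][:,:2]*1000).astype(np.float32));print("ray lower half",ce,r)
H=W[(np.hypot(W[...,0]-.49,W[...,1]+.376)<.06)]
for a,b in((.081,.089),(.03,.075),(.006,.016)):
    h=H[(H[:,2]>a)&(H[:,2]<b)];print("holder",a,len(h),cv2.minEnclosingCircle((h[:,:2]*1000).astype(np.float32)) if len(h) else 0)
go(.474,-.178,.15,69.4)
```

```text
zmax [0.13558256 0.29846156]
rim 710 (476.79638671875, -174.19363403320312) 48.635196685791016
[ 232  158   55   60 2494]
ray lower half (475.8707275390625, -177.16482543945312) 27.838550567626953
holder 0.081 358 ((493.7961730957031, -377.0641784667969), 36.14255905151367)
holder 0.03 824 ((494.9853210449219, -372.7181396484375), 35.61562728881836)
holder 0.006 1011 ((494.55767822265625, -376.32958984375), 49.7056884765625)
t 2.15 pos [ 0.4755 -0.1745  0.2596] rot [ 1.800e+02 -1.000e-02  6.981e+01] w 1.0 F [ 0.6  0.2 -0.4] -> move [ -3.8  -0.2 109.6] turn 0.4
```

The rim centre is (0.4755, -0.1775), with a radius of 27.8 mm against the stated 28. The holder centre is (0.494, -0.3765): sleeve radius 36.1 mm, base radius 49.7 mm. Both sizes match, so I'll descend and grasp.

Emit:
servo_tool(moves=[[1,-3,1,35,0],[1,-3,1,75,0],[1,-3,1,115,0],[1,-3,1,145,0],[1,-3,1,161,0]])

```text
time_s: 2.65
tool_pos: [0.4742, -0.1774, 0.0962]
ee_rot: [-179.8, -0.0, 69.8]
force: [-0.5, -0.5, 0.6]
width: 0.998
grasp_force: 0.0
```

Emit:
servo_tool(moves=[[1,0,0,0,0],[0.5,0,0,0,0],[0,0,0,0,0],[0,0,0,0,0],[0,0,0,0,0]])

```text
time_s: 3.15
tool_pos: [0.4761, -0.179, 0.0994]
ee_rot: [179.9, 0.0, 69.7]
force: [-0.0, -0.5, -1.2]
width: 0.675
grasp_force: 0.0
```

Emit:
servo_tool(moves=[[0,0,0,0,0],[-0.2,0,0,0,0],[-0.2,0,0,0,0],[-0.2,0,0,0,0],[-0.2,0,0,0,0]])

```text
time_s: 3.65
tool_pos: [0.4759, -0.1789, 0.0991]
ee_rot: [180.0, -0.0, 69.7]
force: [-0.9, 1.0, 6.7]
width: 0.593
grasp_force: 30.0
```

Emit:
servo_tool(moves=[[-0.2,0,0,0,0],[-0.2,0,0,-5,0],[-0.2,0,0,-10,0],[-0.2,0,0,-18,0],[-0.2,0,0,-25,0]])

```text
time_s: 4.15
tool_pos: [0.4756, -0.1788, 0.1242]
ee_rot: [180.0, -0.0, 69.7]
force: [0.8, -0.3, -1.9]
width: 0.592
grasp_force: 30.0
```

Gripped at 30 N, and the weight shows in the force reading. I'll lift clear now.

Emit:
servo_tool(moves=[[-0.2,0,0,-20,0],[-0.2,0,0,-45,0],[-0.2,0,0,-75,0],[-0.2,0,0,-105,0],[-0.2,0,0,-120,0]])

```text
time_s: 4.65
tool_pos: [0.4765, -0.1791, 0.2467]
ee_rot: [179.8, 0.0, 69.7]
force: [1.5, -1.2, -1.4]
width: 0.594
grasp_force: 30.0
```

Run:
```python
from h import *
go(.494,-.3765,.225)
for n in("scene",):
    c=read_camera(n);np.savez(n+"2",**c)
    cv2.imwrite("pics/s2.png",cv2.resize(c["frame"][100:260,170:380,::-1],None,fx=3.5,fy=3.5))
```

```text
t 4.65 pos [ 0.4765 -0.1791  0.2467] rot [179.79   0.    69.73] w 0.594 F [ 1.5 -1.2 -1.4] -> move [-179.1   84.7   22. ] turn 0
```

View pics/s2.png

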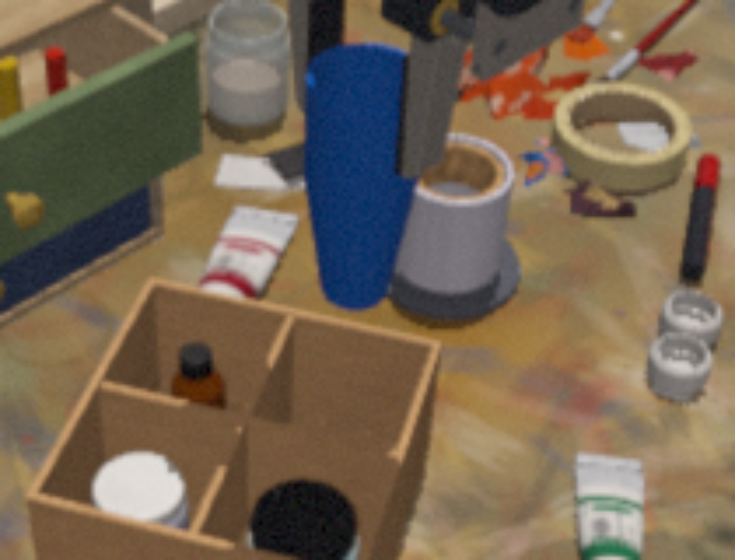

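The beaker is held clear of the carton, and the bottle and jars still stand. I'll check its tilt and offset with the scene cloud, which earlier read the standing beaker at (0.4727, -0.1777).

```bash
cat >> h.py <<'E'
from scipy.optimize import least_squares
def axis(c,x,y,foot):
    """fit axis (x0,y0,tilts) of known beaker profile to blue cloud points; foot = guessed foot height"""
    W=cloud(c);hs=cv2.cvtColor(c["frame"],cv2.COLOR_RGB2HSV)
    m=(hs[...,0]>100)&(hs[...,0]<128)&(hs[...,1]>130)
    m=cv2.erode(m.astype(np.uint8),np.ones((3,3)))>0
    P=W[m&(np.hypot(W[...,0]-x,W[...,1]-y)<.05)&(W[...,2]>foot+.005)&(W[...,2]<foot+.122)]
    rad=lambda h:np.interp(h,[0,.075],[.017,.028])
    def f(p):
        h=P[:,2]-foot
        return np.hypot(P[:,0]-p[0]-p[2]*h,P[:,1]-p[1]-p[3]*h)-rad(h)
    r=least_squares(f,[x,y,0,0],loss='soft_l1',f_scale=.001)
    print("n",len(P),"foot xy",r.x[:2].round(4),"tilt deg",np.degrees(r.x[2:]).round(2),"rms",np.std(f(r.x)).round(4))
E
python3 - <<'E'
from h import *
axis(dict(np.load("scene.npz")),.4735,-.1777,.004)
axis(dict(np.load("scene2.npz")),.4765,-.179,.1517)
E
```

```text
n 813 foot xy [ 0.4743 -0.1834] tilt deg [-0.87  2.91] rms 0.0011
n 1393 foot xy [ 0.4754 -0.1803] tilt deg [-1.71  0.81] rms 0.0012
```

Emit:
servo_tool(moves=[[-0.2,-36,17,0,0],[-0.2,-75,35,0,0],[-0.2,-115,55,0,0],[-0.2,-155,73,0,0],[-0.2,-179,84,0,0]])

```text
time_s: 5.2
tool_pos: [0.492, -0.3786, 0.243]
ee_rot: [-180.0, 0.0, 69.7]
force: [1.0, 0.9, -1.8]
width: 0.592
grasp_force: 30.0
```

Emit:
servo_tool(moves=[[-0.2,0,0,0,0],[-0.2,0,0,0,0],[-0.2,0,0,0,0],[-0.2,0,0,0,0],[-0.2,0,0,0,0]])

```text
time_s: 5.7
tool_pos: [0.4925, -0.3749, 0.2437]
ee_rot: [180.0, 0.0, 69.8]
force: [0.4, 0.7, -1.8]
width: 0.588
grasp_force: 30.0
```

Run:
```python
from h import *
go(.494,-.3765,.225)
o=get_obs();x,y,z=o["tool_pos"]
for n in("scene","top","wrist"):
    c=read_camera(n);np.savez(n+"3",**c)
    if n!="wrist":
        axis(c,x,y,z-.095)
        W=cloud(c)
        m=np.hypot(W[...,0]-.494,W[...,1]+.3765)<.06
        for a,b in((.081,.089),(.006,.016)):
            h=W[m&(W[...,2]>a)&(W[...,2]<b)]
            R=.036 if a>.05 else .05
            print(n,a,len(h),cv2.minEnclosingCircle((h[:,:2]*1000).astype(np.float32)))
        h=W[m&(W[...,2]>.02)&(W[...,2]<.08)]
        g=h[np.hypot(h[:,0]-.494,h[:,1]+.3765)>.033]
        r=least_squares(lambda p:np.hypot(g[:,0]-p[0],g[:,1]-p[1])-.036,[.494,-.3765],loss='soft_l1',f_scale=.001);print(" sleeve fit R=.036",len(g),r.x.round(4))
a=np.load("scene3.npz")["frame"][70:260,190:400];b=np.load("wrist3.npz")["frame"]
cv2.imwrite("pics/s3.png",np.hstack([cv2.resize(a,None,fx=2,fy=2),cv2.resize(b,None,fx=.74,fy=.99)])[...,::-1]) if 0 else cv2.imwrite("pics/s3.png",cv2.resize(a,None,fx=3,fy=3)[...,::-1])
```

```text
t 5.7 pos [ 0.4925 -0.3749  0.2437] rot [179.99   0.    69.79] w 0.588 F [ 0.4  0.7 -1.8] -> move [-1.   1.9 18.7] turn 0
n 1068 foot xy [ 0.49   -0.3758] tilt deg [-0.68  0.5 ] rms 0.0014
scene 0.081 313 ((490.4539794921875, -380.12347412109375), 38.59906768798828)
scene 0.006 405 ((490.0904846191406, -377.169677734375), 50.826812744140625)
 sleeve fit R=.036 395 [ 0.491  -0.3794]
n 0 foot xy [ 0.4925 -0.3749] tilt deg [0. 0.] rms nan
top 0.081 115 ((503.2059020996094, -364.7239685058594), 30.104835510253906)
top 0.006 266 ((501.8749084472656, -360.8382263183594), 43.31520080566406)
 sleeve fit R=.036 61 [ 0.4934 -0.3794]
  ret = _var(a, axis=axis, dtype=dtype, out=out, ddof=ddof,
  arrmean = um.true_divide(arrmean, div, out=arrmean,
  ret = ret.dtype.type(ret / rcount)
```

View pics/s3.png

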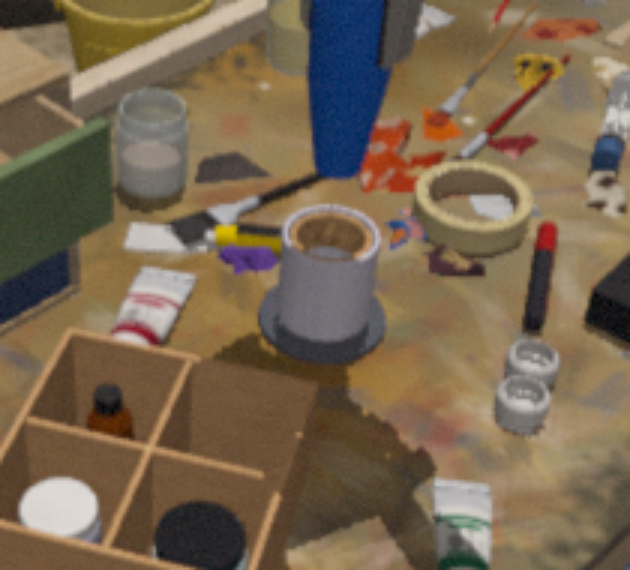

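At (330,232) the sleeve shows its cork ring under the beaker foot at about (338,172); the tilt is under 1°. The wrist and scene estimates both ask for about (+1.3, -2.7) mm. I'll correct by that and descend part way.

Emit:
servo_tool(moves=[[-0.2,-2,2,10,0],[-0.2,-2,2,35,0],[-0.2,-2,2,65,0],[-0.2,-2,2,90,0],[-0.2,-2,2,100,0]])

```text
time_s: 6.35
tool_pos: [0.4922, -0.3774, 0.1404]
ee_rot: [-179.8, -0.1, 69.7]
force: [-0.0, -1.3, -1.6]
width: 0.59
grasp_force: 30.0
```

Emit:
servo_tool(moves=[[-0.2,0,0,0,0],[-0.2,0,0,0,0],[-0.2,0,0,0,0],[-0.2,0,0,0,0],[-0.2,0,0,0,0]])

```text
time_s: 6.85
tool_pos: [0.4939, -0.3786, 0.1444]
ee_rot: [179.9, 0.0, 69.7]
force: [0.3, -0.5, -1.6]
width: 0.593
grasp_force: 30.0
```

Run:
```python
from h import *
go(.494,-.378,.117)
o=get_obs();x,y,z=o["tool_pos"]
c=read_camera("scene");np.savez("scene4",**c)
W=cloud(c);hs=cv2.cvtColor(c["frame"],cv2.COLOR_RGB2HSV)
# visible part only (above sleeve)
axis(c,x-.002,y,z-.095)
cv2.imwrite("pics/s4.png",cv2.resize(c["frame"][90:210,240:370],None,fx=4.5,fy=4.5)[...,::-1])
```

```text
t 6.85 pos [ 0.4939 -0.3786  0.1444] rot [1.7993e+02 2.0000e-02 6.9730e+01] w 0.593 F [ 0.3 -0.5 -1.6] -> move [ 0.7 -0.2 27.4] turn 0
n 742 foot xy [ 0.4927 -0.3809] tilt deg [-1.79  1.33] rms 0.0014
```

View pics/s4.png

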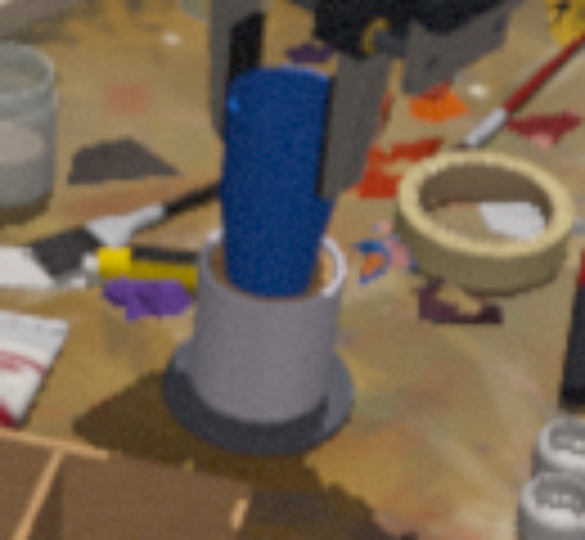

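The foot is inside the sleeve mouth and close to centred: blue spans columns 225–322 and the sleeve 195–347. I'll keep descending gently.

Emit:
servo_tool(moves=[[-0.2,0,0,5,0],[-0.2,0,0,10,0],[-0.2,0,0,14,0],[-0.2,0,0,17,0],[-0.2,0,0,18,0]])

```text
time_s: 7.4
tool_pos: [0.4936, -0.3788, 0.1253]
ee_rot: [180.0, 0.0, 69.7]
force: [-0.1, -2.5, 0.4]
width: 0.592
grasp_force: 30.0
```

Emit:
servo_tool(moves=[[-0.2,0,0,0.5,0],[-0.2,0,0,1,0],[-0.2,0,0,1.5,0],[-0.2,0,0,2,0],[-0.2,0,0,2,0]])

```text
time_s: 7.9
tool_pos: [0.4936, -0.3788, 0.1238]
ee_rot: [180.0, 0.0, 69.7]
force: [-2.0, -4.4, 3.7]
width: 0.587
grasp_force: 30.0
```

Contact has come early, with the reaction pushing toward -y and -x. I'll comply about 1.5 mm that way at the same height.

Emit:
servo_tool(moves=[[-0.2,-0.5,0,-0.5,0],[-0.2,-1,0,-0.5,0],[-0.2,-1.5,0,-0.5,0],[-0.2,-1.5,0,-0.5,0],[-0.2,-1.5,0,-0.5,0]])

```text
time_s: 8.4
tool_pos: [0.4931, -0.3794, 0.1238]
ee_rot: [-180.0, -0.0, 69.7]
force: [1.0, -0.0, -1.8]
width: 0.59
grasp_force: 30.0
```

Free again. On down.

Emit:
servo_tool(moves=[[-0.2,0,0,0.5,0],[-0.2,0,0,1,0],[-0.2,0,0,1.5,0],[-0.2,0,0,2,0],[-0.2,0,0,2,0]])

```text
time_s: 8.9
tool_pos: [0.4929, -0.3797, 0.1219]
ee_rot: [-180.0, -0.0, 69.7]
force: [1.1, 0.5, -1.4]
width: 0.586
grasp_force: 30.0
```

Emit:
servo_tool(moves=[[-0.2,0,0,0.5,0],[-0.2,0,0,1,0],[-0.2,0,0,1.5,0],[-0.2,0,0,1.5,0],[-0.2,0,0,1.5,0]])

```text
time_s: 9.4
tool_pos: [0.493, -0.3798, 0.1205]
ee_rot: [180.0, 0.0, 69.7]
force: [1.1, -1.0, -1.3]
width: 0.592
grasp_force: 30.0
```

Emit:
servo_tool(moves=[[-0.2,0,0,0.3,0],[-0.2,0,0,0.6,0],[-0.2,0,0,0.9,0],[-0.2,0,0,1.2,0],[-0.2,0,0,1.2,0]])

```text
time_s: 9.9
tool_pos: [0.4931, -0.3799, 0.1194]
ee_rot: [180.0, 0.0, 69.7]
force: [0.5, -1.5, -0.4]
width: 0.59
grasp_force: 30.0
```

Emit:
servo_tool(moves=[[-0.2,-0.3,0,0.2,0],[-0.2,-0.3,0,0.4,0],[-0.2,-0.4,0,0.6,0],[-0.2,-0.4,0,0.8,0],[-0.2,-0.4,0,0.8,0]])

```text
time_s: 10.4
tool_pos: [0.4931, -0.3802, 0.1186]
ee_rot: [180.0, -0.0, 69.7]
force: [1.1, -0.7, 0.6]
width: 0.59
grasp_force: 30.0
```

Emit:
servo_tool(moves=[[-0.2,0,0,0.2,0],[-0.2,0,0,0.4,0],[-0.2,0,0,0.6,0],[-0.2,0,0,0.6,0],[-0.2,0,0,0.6,0]])

```text
time_s: 10.9
tool_pos: [0.4931, -0.3802, 0.1181]
ee_rot: [180.0, 0.0, 69.7]
force: [1.6, -1.1, 2.2]
width: 0.593
grasp_force: 30.0
```

It's carried by the cork now, at about 4 N. I'll open slowly and keep still.

Emit:
servo_tool(moves=[[0.22,0,0,0,0],[0.25,0,0,0,0],[0.3,0,0,0,0],[0.4,0,0,0,0],[0.5,0,0,0,0]])

```text
time_s: 11.4
tool_pos: [0.4927, -0.38, 0.1178]
ee_rot: [-180.0, -0.0, 69.7]
force: [0.1, -1.1, 1.3]
width: 0.743
grasp_force: 0.0
```

Emit:
servo_tool(moves=[[0.7,0,0,0,0],[0.9,0,0,0,0],[1,0,0,0,0],[1,0,0,0,0],[1,0,0,0,0]])

```text
time_s: 11.9
tool_pos: [0.4928, -0.3802, 0.1179]
ee_rot: [-180.0, -0.0, 69.7]
force: [-1.2, -0.0, -0.0]
width: 0.999
grasp_force: 0.0
```

Run:
```python
from h import *
go(.493,-.38,.25)
c=read_camera("scene")
axis(c,.492,-.38,.022)
W=cloud(c);hs=cv2.cvtColor(c["frame"],cv2.COLOR_RGB2HSV)
m=(hs[...,0]>100)&(hs[...,0]<128)&(hs[...,1]>130)&(np.hypot(W[...,0]-.492,W[...,1]+.38)<.04)
print(np.percentile(W[m][:,2],[95,98,99.5]))
cv2.imwrite("pics/s5.png",cv2.resize(c["frame"][90:210,240:370],None,fx=4.5,fy=4.5)[...,::-1])
```

```text
t 11.9 pos [ 0.4928 -0.3802  0.1179] rot [-180.     -0.     69.73] w 0.999 F [-1.2 -0.  -0. ] -> move [ 2.000e-01  1.000e-01 -1.321e+02] turn 0
n 602 foot xy [ 0.4921 -0.3847] tilt deg [-1.22  2.67] rms 0.0015
[0.15367864 0.3014595  0.30567266]
```

View pics/s5.png

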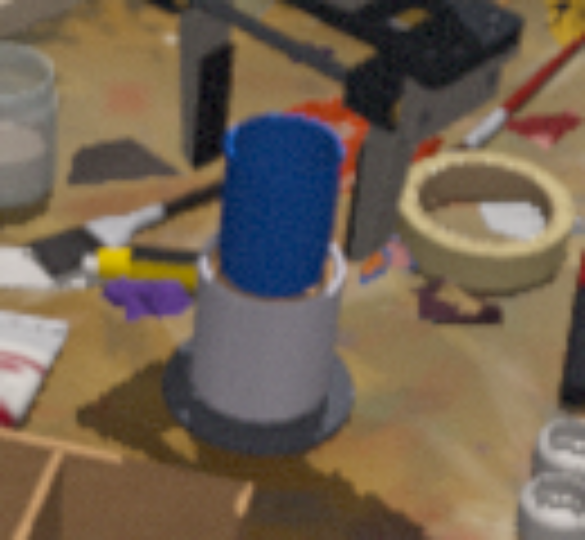

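The beaker is free and upright in the sleeve: its rim is at z≈0.152 and the tilt fit matches the earlier standing one. I'll retreat straight up.

Emit:
servo_tool(moves=[[1,0,0,-15,0],[1,0,0,-40,0],[1,0,0,-75,0],[1,0,0,-110,0],[1,0,0,-130,0]])

```text
time_s: 12.45
tool_pos: [0.4938, -0.3809, 0.2523]
ee_rot: [179.8, 0.1, 69.7]
force: [-0.5, 1.0, 0.0]
width: 1.0
grasp_force: 0.0
```

Emit:
servo_tool(moves=[[1,40,0,-10,0],[1,80,0,-10,0],[1,120,0,-10,0],[1,140,0,-10,0],[1,140,0,-10,0]])

```text
time_s: 12.95
tool_pos: [0.5423, -0.2466, 0.2593]
ee_rot: [179.9, -0.0, 69.9]
force: [-0.3, 0.4, -0.2]
width: 0.998
grasp_force: 0.0
```

Run:
```python
from h import *
for n in("scene","top"):
    c=read_camera(n); W=cloud(c);hs=cv2.cvtColor(c["frame"],cv2.COLOR_RGB2HSV)
    m=(hs[...,0]>100)&(hs[...,0]<128)&(hs[...,1]>130)&(np.hypot(W[...,0]-.492,W[...,1]+.38)<.04)&(W[...,2]<.2)
    print(n,m.sum(),np.percentile(W[m][:,2],[95,98,99.5]) if m.sum() else 0)
    if n=="scene": axis(c,.492,-.38,.022)
    if n=="scene":cv2.imwrite("pics/s6.png",cv2.resize(c["frame"],(768,576))[...,::-1])
```

```text
scene 883 [0.15286174 0.15384851 0.15480143]
n 596 foot xy [ 0.4929 -0.3853] tilt deg [-1.68  3.  ] rms 0.0014
top 3 [0.12115268 0.12156402 0.12176969]
```

View pics/s6.png

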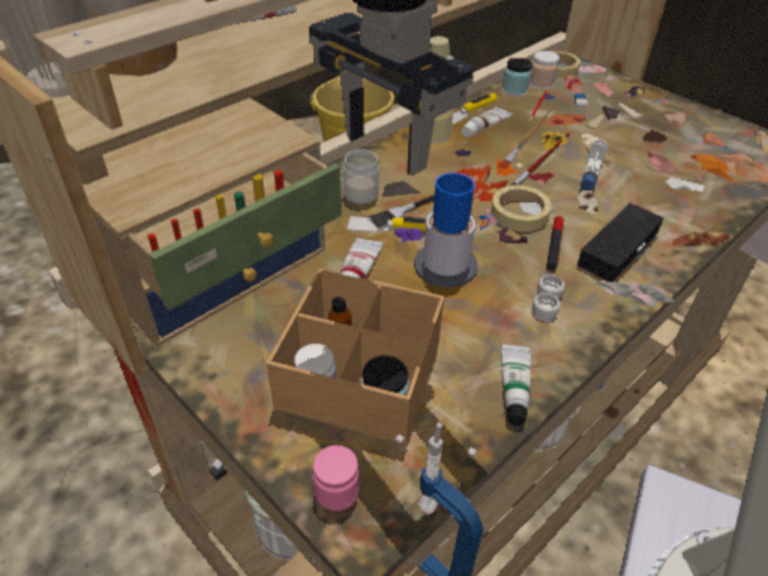

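The beaker stands nested at (453,205). The bottle and both jars are in their cells, nothing else has moved, and the robot is clear.

```bash
python3 -c "
from rig import job_done
print(job_done())"
```

```text
the job is handed in; nothing more can be done
None
```

The blue beaker is nested upright and loose in the cork-lined holder, with its rim about 67 mm above the mouth as specified and only light contact (about 5 N) on the cork; the bottle and both jars still stand in their cells, and the job was handed in at about 13 s.

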